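Nest the peg pots in the rail basket

TASK

Put the three empty ceramic peg pots away in the grey basket as one upright stack: stand the tallest in the middle of the basket, then nest the middle-sized pot fully down in it, then the shortest in that one. Set each down gently without dropping it, then swing the basket's door shut. Do not move the spray bottle, the scoop or the clamp.

Things in the scene. Friction and masses are not known exactly. Their poses are not given: they have to be found in the camera images.
- tall_mid (a point): centre (half-way up, 60 mm above the foot) of the tallest pot, 120 mm high, about 0.22 kg; all three pots have the same 32 mm high, 66 mm wide collar at the top: grasp across it from above
- middle_mid (a point): centre (half-way up, 50 mm above the foot) of the middle-sized pot, 100 mm high, about 0.18 kg; same collar at the top
- short_mid (a point): centre (half-way up, 40 mm above the foot) of the shortest pot, 80 mm high, about 0.14 kg; same collar at the top
- tall: the tallest pot: white ceramic, open top, upright on the worktop, in any of three places; origin at the centre of its underside, z up its axis. The top 32 mm is a straight collar 66 mm across (mouth 60 mm, wall 3 mm); below its shoulder the body is 56 mm across, narrowing to 52 mm at the foot. 
- middle: the middle-sized pot: white ceramic, open top, upright on the worktop, in any of three places; origin at the centre of its underside, z up its axis. The top 32 mm is a straight collar 66 mm across (mouth 60 mm, wall 3 mm); below its shoulder the body is 56 mm across, narrowing to 42 mm at the foot. Nested, its shoulder rests on the rim of the pot below (2 mm play), only its collar showing: centre 42 mm above the other's centre.
- short: the shortest pot: white ceramic, open top, upright on the worktop, in any of three places; origin at the centre of its underside, z up its axis. The top 32 mm is a straight collar 66 mm across (mouth 60 mm, wall 3 mm); below its shoulder the body is 56 mm across, narrowing to 40 mm at the foot. Nested, its shoulder rests on the rim of the pot below (2 mm play), only its collar showing: centre 42 mm above the other's centre.
- basket_floor (a point): middle of the inner floor of the grey slatted basket, fixed on the worktop, open at the top; floor 5 mm above the worktop, inside 176 mm along its x and 146 mm along its y, walls and door 75 mm high. Two wire hooks, 110 mm high, stand on the back wall. Axes: -x out through the door side, +x to the back, z up
- gate (a joint): angle of the basket's swing door about its upright hinge: 0 shut, grows as it swings outward (anticlockwise seen from above), up to 1.6 rad; it stays where it is left (about 0.04 N m of friction) and has no latch; 0 is a hard stop
- gate_hinge (a point): point on the door's upright hinge axis, 46 mm above the worktop, at one end of the door side; the door is a 146 mm long, 75 mm high slatted panel. The axes turn with the door: y runs along the panel from hinge to free edge, -x is its outer face
- gate_handle (a point): middle of the upright steel bar handle (10 mm thick, 48 mm high, its top 75 mm above the worktop) on the door's outer face, 120 mm from the hinge along the panel and 35 mm out from it. Same axes as the hinge. Push it towards the basket to shut the door
- sprayer: orange spray bottle with white trigger head, 195 mm high, 72 mm across; leave alone. Origin at the centre of its underside
- scoop: aluminium scoop lying on the worktop, 170 mm long, 38 mm high; leave alone. Origin under it, between its blade and its handle
- clamp: black plastic clamp holding a 200 mm steel rack arm, lying on the worktop, 46 mm high; leave alone. Origin under the clamp's middle, arm along x
There are look-alikes about, which are no part of the job. Leave any orange or pink look-alike of the short alone. Leave any red look-alike of the middle alone.

How it is judged:
On the way, in this order (a step that is already met when the one before it is completed fails the run):
1. the tallest pot stands upright in the basket, let go (x of tall_mid in the frame of basket_floor between -0.05 and 0.05 m and y of tall_mid in the frame of basket_floor between -0.04 and 0.04 m and z of tall_mid in the frame of basket_floor between 0.055 and 0.066 m and angle between tall_mid's own z axis and vertical below 0.08 rad and contact force between the fingers and tall below 0.05 N), for 0.2 s.
2. the middle-sized pot is nested down in the tallest, let go (x of tall_mid in the frame of basket_floor between -0.05 and 0.05 m and y of tall_mid in the frame of basket_floor between -0.04 and 0.04 m and z of tall_mid in the frame of basket_floor between 0.055 and 0.066 m and angle between tall_mid's own z axis and vertical below 0.08 rad and z of middle_mid in the frame of tall_mid between 0.037 and 0.047 m and horizontal distance between middle_mid and tall_mid below 0.007 m and angle between middle_mid's own z axis and vertical below 0.1 rad and contact force between the fingers and middle below 0.05 N), for 0.2 s.
3. the shortest pot is nested down in the middle-sized one, let go (x of tall_mid in the frame of basket_floor between -0.05 and 0.05 m and y of tall_mid in the frame of basket_floor between -0.04 and 0.04 m and z of tall_mid in the frame of basket_floor between 0.055 and 0.066 m and angle between tall_mid's own z axis and vertical below 0.08 rad and z of middle_mid in the frame of tall_mid between 0.037 and 0.047 m and horizontal distance between middle_mid and tall_mid below 0.007 m and angle between each of middle_mid, short_mid's own z axis and vertical below 0.1 rad and z of short_mid in the frame of middle_mid between 0.037 and 0.047 m and horizontal distance between short_mid and middle_mid below 0.007 m and contact force between the fingers and short below 0.05 N), for 0.2 s.
4. the basket's door is swung shut (x of tall_mid in the frame of basket_floor between -0.05 and 0.05 m and y of tall_mid in the frame of basket_floor between -0.04 and 0.04 m and z of tall_mid in the frame of basket_floor between 0.055 and 0.066 m and angle between tall_mid's own z axis and vertical below 0.08 rad and z of middle_mid in the frame of tall_mid between 0.037 and 0.047 m and horizontal distance between middle_mid and tall_mid below 0.007 m and angle between each of middle_mid, short_mid's own z axis and vertical below 0.1 rad and z of short_mid in the frame of middle_mid between 0.037 and 0.047 m and horizontal distance between short_mid and middle_mid below 0.007 m and value of joint gate below 0.1 rad), for 0.2 s.
At the end, for the whole second after the job is handed in: Tallest pot upright (4.5 deg) on the basket floor, within 50 mm front to back and 40 mm sideways of its middle; middle pot nested in it, shortest in that: centred within 7 mm, upright within 5.7 deg, centre 42 +-5 mm above the centre of the pot below; door within 0.1 rad of shut; pots at rest (all of step 4 and linear speed of each of tall, middle, short below 0.02 m/s); the robot touches nothing.
It fails at once if the spray bottle, scoop or clamp is moved more than 30 mm (distance of any of sprayer, scoop, clamp from where it was at the start of the episode above 0.03 m).
It fails at once if a pot is dropped (moves faster than 0.5 m/s with no finger on it) ((linear speed of tall above 0.5 m/s and contact force between the fingers and tall below 0.05 N) or (linear speed of middle above 0.5 m/s and contact force between the fingers and middle below 0.05 N) or (linear speed of short above 0.5 m/s and contact force between the fingers and short below 0.05 N)).
It also fails if it takes over 72 s, if anything falls off the work surface, if the arm or the gripper's body presses on something with over 40 N, if the wrist force passes 120 N, or if a joint passes its speed limit or range.

ROBOT

A 6-joint arm with a two-finger parallel gripper is mounted at the origin on the work surface. World frame = base frame: x ahead of the robot, y to its left, z up, the work surface at z = 0. Lengths are in m, angles in rad, forces in N, time in s.
With the tool pointing down it reaches from about 0.25 to 0.8 m from the base axis. Payload 8.5 kg.
Tool frame: the origin (TCP) lies at the very end of the fingers, on their centre line; the grasp point (between the pads) lies 19 mm behind it; z points along the fingers, y is the line along which they close (so a half turn about z gives the same grasp; the last joint's range is limited). The gripper opens to 85 mm and grips with 20 to 120 N. Pads are 22 mm wide; open, the fingers measure 114 mm over their backs; the gripper's body (76 mm by 85 mm) begins 54 mm behind the grasp point. The pads swing forward as they close: fully open they stand 13 mm farther back than shut.
Start: joints at [1.345, 0.238, -0.013, 1.319, 0, 1.571], TCP at [0.118, 0.512, 0.231] pointing down, gripper open.
Joint ranges: [-2.66, 2.66], [-1.03, 1.9], [-1.14, 1.46], [-1.82, 2.27], [-1.45, 1.34], [-3.14, 3.14]. Speed limits (rad/s): [2.22, 2.22, 2.79, 3.14, 3.14, 3.14].

INTERFACE

Orientations are given as a unit quaternion [x, y, z, w].
In Python, from station import ctrl gives the robot as it stands.
- The arm moves only by the tool send_rows, never from a script. Its argument "series" is a list of rows, each a list of 2 entries, a list of its own where there are three numbers: the shift along the tool's x, y, z scaled (see below), then the turn, a rotation vector about the tool's x, y, z scaled (see below). In form: [[[x, y, z], [wx, wy, wz]], ...]. A call has 1 to 8 rows; each row is the pose to reach, as a shift and turn from the pose commanded when the call began, along the tool's axes at that moment, turning the shorter way round; what a row does not reach only later rows make up. The controller multiplies each number of a shift by 150 mm and each number of a turn by pi rad. A row lasts 1/12 s, in which the tool goes at most 41.7 mm and 7.16 degrees, less where a joint would pass 70% of its speed; a pose out of reach is approached as far as the arm can. A call with a number of a shift or a turn outside -1 to 1 is refused whole. A call with a gripper value outside its range is refused whole. "fingers" is the opening, from 0 (shut) to 1 (fully open), set as the call begins (left out, the last holds). The fingers move at their own pace and stop on an object; the grip force is fixed at half the most. Time passes only in rows, so rows that repeat a pose let the fingers close. It gives the time, the measured TCP pose, the force, the opening and the grip force at its end, in the units of the state.
- ctrl.sense(): the state, without advancing time (a new reading comes with each control period).
- ctrl.grab_frame(name): name is "scene" or "side" or "wrist"; returns the picture (480x640x3 uint8, blue, green, red); there is no depth.
- ctrl.camera_params(name): a dict with "fx", "fy", "cx", "cy" (pixels), "extrinsics" (4x4, takes a point from camera to world coordinates); the wrist camera has in their place "T_tool_cam" (4x4, takes a point from camera to tool coordinates, whose origin is the TCP and whose axes are the flange's). Camera axes: x right, y down, z forward; pixel columns grow to the right and rows downward; lengths in m; the calibration is good to about 2 mm. The wrist camera is an equidistant fisheye: a pixel r from the principal point sees the ray r / f radians off the axis. A picture is of the moment at which its call begins: read the wrist's pose just before it. camera_params takes no time and is no camera call.
- ctrl.job_done(): hands the job in; it is judged then, once.
The state is a dict: "t": time; "joint_pos": joint angles; "qvel": joint speeds; "joint_efforts": joint torques, N m; "tool_pos": TCP position; "ee_rot": TCP orientation; "wrist_force": force on the tool from outside, world axes, zero at the start; "torque": the same for the moment, N m; "grip_width": finger opening in m; "grasp_force": force on a finger pad.
Only numpy, scipy, OpenCV 4.12 (cv2) and the standard library are available. Lean on these libraries where they do the work, as an engineer would, in place of code of your own. Each camera call takes 0.05 s, during which the arm holds its last target. There are 200 camera calls.

## Working session

There is one attempt and no reset: what is moved stays moved. The work goes in short steps, Python scripts to look and compute and a tool call to move; the robot and the scene stay as the last step left them, time stands still between calls to the robot, and variables do not carry over. Pictures are saved under pics/ and viewed, at most 10 in all, crops included, and the job is handed in when it is done.

Besides the shell and the picture viewer there is one more tool, called in YAML: its name, and indented under it one key for each argument. send_rows: Moves the arm, as the interface text tells. Shifts and turns lie within -1 to 1; 1 stands for 150 mm of shift or pi rad of turn. Its arguments: {"type":"object","properties":{"series":{"type":"array","items":{"type":"array"}},"fingers":{"type":"number"}},"required":["series"]}

```bash
mkdir -p pics; ls; python3 - <<'E'
from station import ctrl
import cv2,numpy as np
np.set_printoptions(precision=4,suppress=True)
s=ctrl.sense();print(s['t'],s['tool_pos'],s['ee_rot'],s['grip_width'])
for n in['scene','side','wrist']:
    im=ctrl.grab_frame(n);cv2.imwrite(f'pics/{n}0.png',im);print(n,ctrl.camera_params(n))
E
```

```text
pics
0.0 [0.1174 0.5113 0.2306] [ 0.1126  0.9936 -0.0007 -0.0001] 0.0852839789914266
scene {'fx': 593.976319994223, 'fy': 593.976319994223, 'cx': 324.8285811469784, 'cy': 238.83517659685515, 'extrinsics': array([[-0.3234,  0.8057, -0.4962,  1.0572],
       [ 0.9463,  0.2785, -0.1645,  0.2278],
       [ 0.0056, -0.5228, -0.8525,  0.9636],
       [ 0.    ,  0.    ,  0.    ,  1.    ]])}
side {'fx': 536.7779161618812, 'fy': 536.7779161618812, 'cx': 313.48857400100064, 'cy': 234.9395431486001, 'extrinsics': array([[ 0.9131, -0.2994,  0.2769,  0.2791],
       [-0.4075, -0.6981,  0.5888, -0.5046],
       [ 0.017 , -0.6504, -0.7594,  0.7958],
       [ 0.    ,  0.    ,  0.    ,  1.    ]])}
wrist {'fx': 371.64829954431775, 'fy': 371.64829954431775, 'cx': 314.86598684247195, 'cy': 241.48051723587866, 'T_tool_cam': array([[-0.0006, -0.9508, -0.3098,  0.0792],
       [ 1.    , -0.0009,  0.0009,  0.0006],
       [-0.0011, -0.3098,  0.9508, -0.1423],
       [ 0.    ,  0.    ,  0.    ,  1.    ]])}
```

View pics/scene0.png

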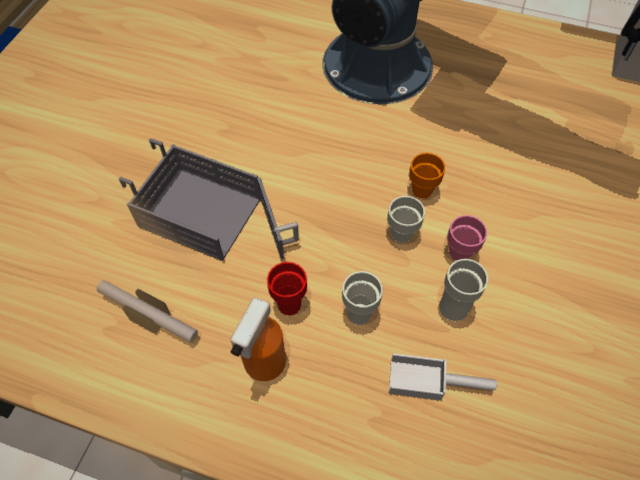

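View pics/side0.png

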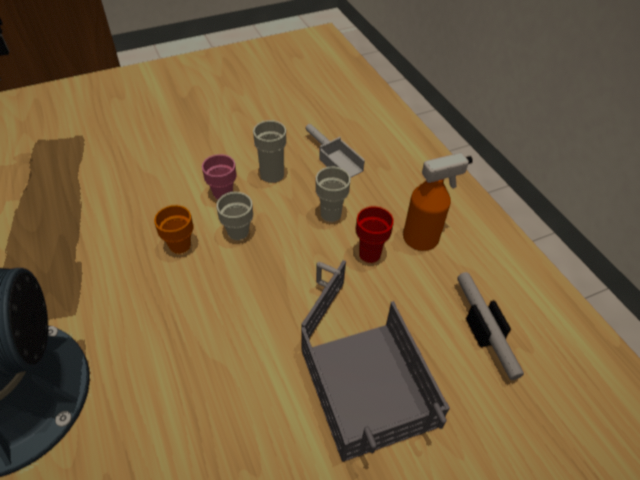

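The scene view shows three white pots, at about (465,285), (362,297) and (406,218). By height they are tall, middle and short. The look-alikes are orange (427,175), pink (467,238) and red (288,287). The basket is at about (200,200), with its door open and the handle at (290,235).

```bash
cat > h.py <<'E'
import cv2,numpy as np
from scipy.optimize import least_squares
from scipy.spatial.transform import Rotation as R
from station import ctrl
np.set_printoptions(precision=4,suppress=True)
def ray(n,uv):
    c=ctrl.camera_params(n);uv=np.atleast_2d(uv).astype(float)
    d=np.c_[(uv[:,0]-c['cx'])/c['fx'],(uv[:,1]-c['cy'])/c['fy'],np.ones(len(uv))]
    E=c['extrinsics'];return E[:3,3],d@E[:3,:3].T
def cast(n,uv,z):
    o,d=ray(n,uv);return o+d*((z-o[2])/d[:,2])[:,None]
def rim(im,n,seed,h,win=32,top=None):
    hsv=cv2.cvtColor(im,cv2.COLOR_BGR2HSV)
    m=((hsv[...,1]<75)).astype(np.uint8)*255
    m=cv2.morphologyEx(m,cv2.MORPH_OPEN,np.ones((3,3)))
    k,lab=cv2.connectedComponents(m);w=np.zeros_like(m)
    l=np.bincount(lab[seed[1]-12:seed[1]+13,seed[0]-12:seed[0]+13].ravel(),minlength=k);l[0]=0
    w[lab==l.argmax()]=255
    c=max(cv2.findContours(w,0,cv2.CHAIN_APPROX_NONE)[0],key=len)[:,0]
    y0=c[:,1].min();L=c[:,0].argmin();
    a=c[c[:,1]<y0+ (top or 15)]
    p=cast(n,a,h)[:,:2]
    f=lambda q:np.hypot(*(p-q[:2]).T)-q[2]
    r=least_squares(f,[*p.mean(0),.033],loss='soft_l1',f_scale=.001)
    return r.x,np.sqrt(np.mean(r.fun**2)),cv2.boundingRect(c),a
E
python3 - <<'E'
from h import *
S=dict(tall=((465,285),(270,150),.12),middle=((362,297),(332,195),.10),short=((406,218),(236,217),.08))
ims={n:cv2.imread(f'pics/{n}0.png') for n in('scene','side')}
out={n:ims[n].copy() for n in ims}
for k,(a,b,h) in S.items():
    for n,s in(('scene',a),('side',b)):
        x,e,bb,c=rim(ims[n],n,s,h);print(k,n,x,e,bb)
        for p in c: out[n][p[1],p[0]]=(0,0,255)
A=cv2.resize(ims['scene'][130:270,110:310],(400,280),interpolation=2)
B=cv2.resize(ims['side'][255:465,290:460],(0,0),fx=280/210,fy=280/210,interpolation=2)
Bb=np.zeros((280,400,3),np.uint8);Bb[:,:B.shape[1]]=B
C=cv2.resize(out['scene'][150:330,330:500],(0,0),fx=300/180,fy=300/180,interpolation=2)
D=cv2.resize(out['side'][115:255,190:360],(0,0),fx=300/140,fy=300/140,interpolation=2)
bot=np.zeros((300,800,3),np.uint8);bot[:,:C.shape[1]]=C;bot[:,400:400+D.shape[1]]=D
cv2.imwrite('pics/comp.png',np.vstack([np.hstack([A,Bb]),bot]))
E
```

```text
tall scene [0.5568 0.3035 0.0314] 0.0005613569319281459 (440, 258, 48, 63)
tall side [0.5557 0.3021 0.0312] 0.0007327476815764419 (254, 121, 32, 61)
middle scene [0.6241 0.1487 0.0318] 0.00048315390017565597 (342, 271, 41, 54)
middle side [0.6901 0.2989 0.0478] 0.006676734650179606 (306, 124, 58, 97)
short scene [0.4376 0.1765 0.0318] 0.0005093484808862087 (388, 196, 37, 46)
short side [0.4353 0.1766 0.0316] 0.0010853644039237867 (217, 192, 35, 47)
```

View pics/comp.png

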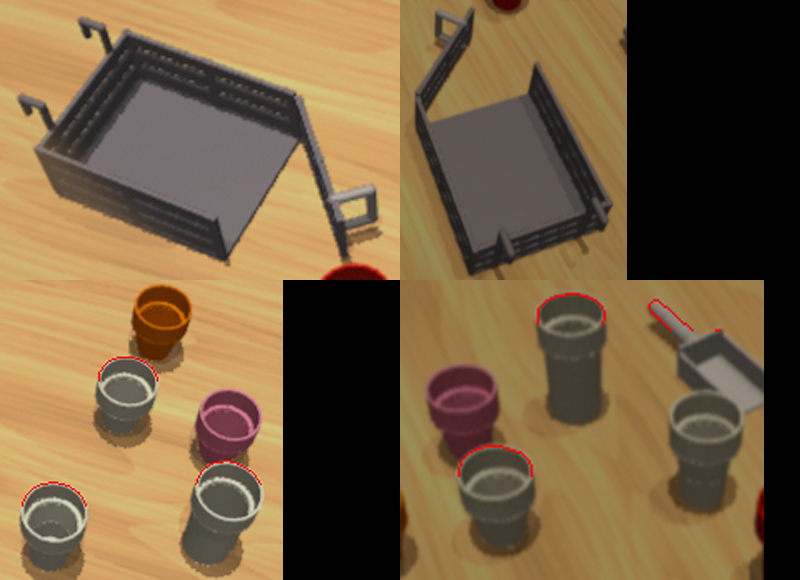

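In the crop, the red rim arcs sit on the three white pots: tall on the right, middle at bottom left, short at the upper middle of the scene crop. The basket's corners and door handle are clear. Next I work out the basket pose and refine the middle pot.

```bash
python3 - <<'E'
from h import *
sc=np.array([[173.5,146.5],[258.5,178.5],[129,205],[219,239]])
sd=np.array([[343,456],[302.8,327.8],[446,405],[392.8,303.8]])
a=cast('scene',sc,.075)[:,:2];b=cast('side',sd,.075)[:,:2]
print('corners backnear,hinge,backfar,frontfar\n',a,'\n',b)
for q in(a,b):
    x=(q[0]-q[1])/2+(q[2]-q[3])/2;print('cen',q.mean(0),'x',np.linalg.norm(x),np.arctan2(x[1],x[0]),'y',np.linalg.norm(q[2]-q[0]),np.linalg.norm(q[3]-q[1]))
print('handle',cast('scene',(297,224),.075),cast('side',(317.8,265),.075),'free edge',cast('side',(344,262.5),.075))
print('floor corner sc',cast('scene',[[222,256],[260,199]],.0))
im=cv2.imread('pics/side0.png');im[:, :][100:185,290:370][:62]=(0,120,255)
print('middle side',rim(im,'side',(332,195),.10)[:3])
s=ctrl.sense();Rt=R.from_quat(s['ee_rot']).as_matrix();print(Rt)
E
```

```text
corners backnear,hinge,backfar,frontfar
 [[ 0.4372 -0.2884]
 [ 0.4553 -0.1037]
 [ 0.5879 -0.3028]
 [ 0.6009 -0.1189]] 
 [[ 0.4222 -0.3088]
 [ 0.4501 -0.1112]
 [ 0.5846 -0.3044]
 [ 0.5994 -0.128 ]]
cen [ 0.5203 -0.2035] x 0.1849709390021343 -1.6547031620547192 y 0.15133825210615504 0.1464154101607276
cen [ 0.5141 -0.2131] x 0.1881859820032406 -1.6843120367679532 y 0.1624575267301409 0.15025209154510905
handle [[ 0.5268 -0.0006  0.075 ]] [[ 0.5214 -0.0096  0.075 ]] free edge [[ 0.5644 -0.0224  0.075 ]]
floor corner sc [[ 0.5946 -0.1275  0.    ]
 [ 0.4506 -0.1096 -0.    ]]
middle side (array([0.6419, 0.1488, 0.0415]), np.float64(0.007625131583851947), (316, 162, 47, 59))
[[-0.9746  0.2239 -0.0003]
 [ 0.2239  0.9746 -0.0011]
 [ 0.     -0.0011 -1.    ]]
```

```bash
cat >> h.py <<'E'
def plan(*T):
    s=ctrl.sense();M=R.from_quat(s['ee_rot']).as_matrix();p=np.array(s['tool_pos'])
    print('t',round(s['t'],2),'tcp',p,'w',s['grip_width'],'gf',s['grasp_force'],'F',np.array(s['wrist_force']),'q',np.array(s['joint_pos']))
    print('toolx yaw',np.arctan2(M[1,0],M[0,0]))
    for t in T: print(t,'units',M.T@(np.array(t)-p)/.15)
E
python3 - <<'E'
from h import *
print('pink',cast('scene',(467,232),.08),cast('side',(220,168),.08),'orange',cast('scene',(427,166),.08),cast('side',(174,218),.08))
print('red',cast('scene',(287,277),.1),cast('side',(375,222),.1))
print('spray',cast('scene',(266,360),.03),cast('side',(423,235),.02))
plan((.556,.303,.24))
E
```

```text
pink [[0.4478 0.2893 0.08  ]] [[0.4422 0.2801 0.08  ]] orange [[0.3271 0.1875 0.08  ]] [[0.3264 0.1856 0.08  ]]
red [[0.6443 0.0262 0.1   ]] [[0.6438 0.0197 0.1   ]]
spray [[0.7655 0.0318 0.03  ]] [[0.7544 0.0142 0.02  ]]
t 0.15 tcp [0.1175 0.5114 0.2308] w 0.08531664190070667 gf 0.0 F [ 0.0376 -0.6288  0.5536] q [ 1.345   0.2387 -0.014   1.3192  0.      1.5709]
toolx yaw 2.9157421598304376
(0.556, 0.303, 0.24) units [-3.1605 -0.6992 -0.0605]
```

send_rows:
  series:
    - [[-0.25, -0.05, 0], [0, 0, 0.03]]
    - [[-0.5, -0.1, 0], [0, 0, 0.06]]
    - [[-0.75, -0.15, 0], [0, 0, 0.08]]
    - [[-1, -0.2, 0], [0, 0, 0.08]]
    - [[-1, -0.2, 0], [0, 0, 0.08]]
  fingers: 1

```text
t: 0.57
tool_pos: [0.2617, 0.4463, 0.2311]
ee_rot: [0.239, 0.971, -0.0, 0.001]
wrist_force: [-0.2, 0.6, 0.2]
grip_width: 0.0855
grasp_force: 0.0
```

send_rows:
  series:
    - [[-0.27, 0, 0], [0, 0, 0]]
    - [[-0.54, 0, 0], [0, 0, 0]]
    - [[-0.8, 0, -0.03], [0, 0, 0]]
    - [[-1, 0, -0.06], [0, 0, 0]]

```text
t: 0.9
tool_pos: [0.392, 0.3785, 0.24]
ee_rot: [0.236, 0.972, -0.0, -0.0]
wrist_force: [-0.8, -0.1, -0.2]
grip_width: 0.085
grasp_force: 0.0
```

send_rows:
  series:
    - [[-0.27, 0, 0], [0, 0, 0]]
    - [[-0.54, 0, 0], [0, 0, 0]]
    - [[-0.7, 0.02, 0], [0, 0, 0]]
    - [[-0.8, 0.04, 0], [0, 0, 0]]
    - [[-0.8, 0.04, 0], [0, 0, 0]]
    - [[-0.8, 0.04, 0], [0, 0, 0]]

```text
t: 1.4
tool_pos: [0.4998, 0.3298, 0.2396]
ee_rot: [0.237, 0.972, -0.0, -0.001]
wrist_force: [-0.1, 0.1, 0.2]
grip_width: 0.0853
grasp_force: 0.0
```

```bash
python3 - <<'E'
from h import *
plan((.556,.303,.24))
im=ctrl.grab_frame('wrist');cv2.imwrite('pics/w1.png',im)
E
```

```text
t 1.4 tcp [0.4998 0.3298 0.2396] w 0.08527852184948896 gf 0.0 F [-0.1213  0.0991  0.2137] q [0.5832 0.3661 0.1911 1.3971 0.0002 1.0617]
toolx yaw 2.663117239997018
(0.556, 0.303, 0.24) units [-0.4148  0.0139 -0.0032]
```

View pics/w1.png

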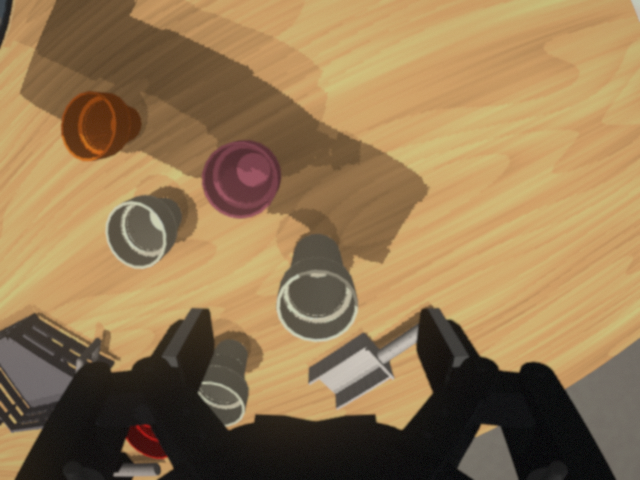

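The wrist view shows the tall pot's rim around (317,303), short at (142,233) and middle at (222,400). I'll cast these as a cross-check.

```bash
cat >> h.py <<'E'
def wcast(uv,z,tp,q):
    c=ctrl.camera_params('wrist');uv=np.atleast_2d(uv).astype(float)
    d=uv-[c['cx'],c['cy']];r=np.hypot(*d.T);th=r/c['fx']
    v=np.c_[d/np.maximum(r,1e-9)[:,None]*np.sin(th)[:,None],np.cos(th)]
    T=c['T_tool_cam'];M=R.from_quat(q).as_matrix()
    o=M@T[:3,3]+tp;v=v@T[:3,:3].T@M.T
    return o+v*((z-o[2])/v[:,2])[:,None]
def wrim(im,seed,h,tp,q,rad=60):
    # bright rim ring: near-white pixels cast on plane, circle fit (mean radius ~31.5 mm)
    hsv=cv2.cvtColor(im,cv2.COLOR_BGR2HSV)
    m=(hsv[...,1]<60)&(hsv[...,2]>110)
    y,x=np.nonzero(m);k=np.hypot(x-seed[0],y-seed[1])<rad
    p=wcast(np.c_[x[k],y[k]],h,tp,q)[:,:2]
    f=lambda a:np.hypot(*(p-a).T)-.0315
    r=least_squares(f,wcast(seed,h,tp,q)[0,:2],loss='cauchy',f_scale=.001)
    return r.x,k.sum(),np.mean(abs(r.fun)<.002)
E
python3 - <<'E'
from h import *
s=ctrl.sense();im=cv2.imread('pics/w1.png')
for n,sd,h,ra in(('tall',(317,303),.12,45),('short',(142,233),.08,40),('middle',(222,400),.1,26)):
    print(n,wrim(im,sd,h,s['tool_pos'],s['ee_rot'],ra))
E
```

```text
tall (array([0.554 , 0.3043]), np.int64(1738), np.float64(0.45857307249712315))
short (array([0.4341, 0.1768]), np.int64(1445), np.float64(0.41038062283737026))
middle (array([0.6203, 0.148 ]), np.int64(530), np.float64(0.41320754716981134))
```

send_rows:
  series:
    - [[-0.2, 0, 0], [0, 0, 0]]
    - [[-0.41, 0.015, 0], [0, 0, 0]]
    - [[-0.41, 0.015, 0], [0, 0, 0]]
    - [[-0.41, 0.015, 0.2], [0, 0, 0]]
    - [[-0.41, 0.015, 0.4], [0, 0, 0]]
    - [[-0.41, 0.015, 0.5], [0, 0, 0]]

```text
t: 1.95
tool_pos: [0.553, 0.3041, 0.1624]
ee_rot: [0.236, 0.972, -0.001, -0.001]
wrist_force: [0.5, 0.5, -0.2]
grip_width: 0.0857
grasp_force: 0.0
```

send_rows:
  series:
    - [[0, 0, 0.15], [0, 0, 0]]
    - [[0, 0, 0.3], [0, 0, 0]]
    - [[0, 0, 0.45], [0, 0, 0]]
    - [[0, 0, 0.52], [0, 0, 0]]
    - [[0, 0, 0.52], [0, 0, 0]]
    - [[0, 0, 0.52], [0, 0, 0]]

```text
t: 2.45
tool_pos: [0.5546, 0.3044, 0.0877]
ee_rot: [0.236, 0.972, -0.0, -0.0]
wrist_force: [-0.5, 0.2, 0.0]
grip_width: 0.0853
grasp_force: 0.0
```

```bash
python3 - <<'E'
from h import *
plan((.5555,.3035,.086))
E
```

```text
t 2.45 tcp [0.5546 0.3044 0.0877] w 0.08531794720719907 gf 0.0 F [-0.4802  0.2201  0.0304] q [ 0.502   0.4952  0.0023  1.0785 -0.      0.9782]
toolx yaw 2.6654364446229173
(0.5555, 0.3035, 0.086) units [-0.0084 -0.0026  0.0112]
```

Close the fingers, then take a picture before lifting.

send_rows:
  series:
    - [[0, 0, 0], [0, 0, 0]]
    - [[0, 0, 0], [0, 0, 0]]
    - [[0, 0, 0], [0, 0, 0]]
    - [[0, 0, 0], [0, 0, 0]]
    - [[0, 0, 0], [0, 0, 0]]
    - [[0, 0, 0], [0, 0, 0]]
    - [[0, 0, 0], [0, 0, 0]]
    - [[0, 0, 0], [0, 0, 0]]
  fingers: 0.4

```text
t: 3.12
tool_pos: [0.5559, 0.3042, 0.0893]
ee_rot: [0.236, 0.972, 0.001, 0.001]
wrist_force: [-2.6, -0.9, 5.7]
grip_width: 0.0635
grasp_force: 65.7
```

```bash
python3 - <<'E'
from h import *
plan()
a=ctrl.grab_frame('side')[70:220,190:370]
c=ctrl.grab_frame('scene')[210:360,390:560]
cv2.imwrite('pics/g1.png',np.hstack([cv2.resize(a,(400,333)),cv2.resize(c,(378,333))]))
E
```

```text
t 3.12 tcp [0.5559 0.3042 0.0893] w 0.06346833677989042 gf 65.7020775298588 F [-2.646  -0.871   5.6767] q [0.5007 0.4936 0.004  1.0786 0.     0.9779]
toolx yaw 2.6643642341372518
```

View pics/g1.png

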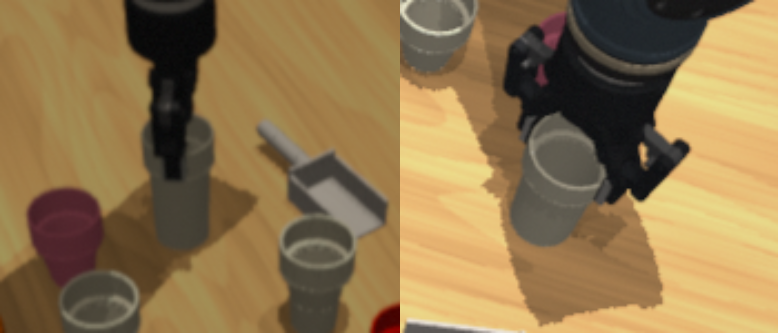

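send_rows:
  series:
    - [[0, 0, -0.05], [0, 0, 0]]
    - [[0, 0, -0.15], [0, 0, 0]]
    - [[0, 0, -0.3], [0, 0, 0]]
    - [[0, 0, -0.5], [0, 0, 0]]
    - [[0, 0, -0.7], [0, 0, 0]]
    - [[0, 0, -0.85], [0, 0, 0]]
    - [[0, 0, -0.88], [0, 0, 0]]

```text
t: 3.8
tool_pos: [0.5568, 0.3047, 0.2247]
ee_rot: [0.236, 0.972, 0.002, 0.003]
wrist_force: [0.7, -0.3, -3.3]
grip_width: 0.0633
grasp_force: 67.0
```

send_rows:
  series:
    - [[-0.04, -0.1, 0], [0, 0, 0]]
    - [[-0.12, -0.25, 0], [0, 0, 0]]
    - [[-0.2, -0.43, 0], [0, 0, 0]]
    - [[-0.28, -0.61, 0], [0, 0, 0]]
    - [[-0.34, -0.79, 0], [0, 0, 0]]

```text
t: 4.22
tool_pos: [0.5458, 0.1739, 0.2185]
ee_rot: [0.236, 0.972, -0.0, -0.0]
wrist_force: [1.1, -0.1, -2.3]
grip_width: 0.0634
grasp_force: 67.0
```

send_rows:
  series:
    - [[-0.08, -0.18, 0], [0, 0, 0]]
    - [[-0.16, -0.36, 0], [0, 0, 0]]
    - [[-0.24, -0.54, 0], [0, 0, 0]]
    - [[-0.34, -0.79, 0], [0, 0, 0]]

```text
t: 4.55
tool_pos: [0.5367, 0.0462, 0.2187]
ee_rot: [0.236, 0.972, 0.0, -0.0]
wrist_force: [1.3, 0.4, -2.9]
grip_width: 0.0635
grasp_force: 67.0
```

send_rows:
  series:
    - [[-0.08, -0.18, 0], [0, 0, 0]]
    - [[-0.16, -0.36, 0], [0, 0, 0]]
    - [[-0.24, -0.54, 0], [0, 0, 0]]
    - [[-0.3, -0.7, 0], [0, 0, 0]]
    - [[-0.3, -0.7, 0], [0, 0, 0]]

```text
t: 4.97
tool_pos: [0.5279, -0.0712, 0.2188]
ee_rot: [0.238, 0.971, -0.001, -0.0]
wrist_force: [-0.1, 1.1, -1.9]
grip_width: 0.0635
grasp_force: 67.4
```

```bash
python3 - <<'E'
from h import *
plan((.518,-.208,.22))
cv2.imwrite('pics/w2.png',ctrl.grab_frame('wrist'))
E
```

```text
t 4.97 tcp [ 0.5279 -0.0712  0.2188] w 0.06348699643855794 gf 67.3907554638572 F [-0.1222  1.1453 -1.882 ] q [-0.1332  0.2562 -0.021   1.2943 -0.0016  0.3475]
toolx yaw 2.660898400868037
(0.518, -0.208, 0.22) units [-0.3632 -0.8388 -0.0062]
```

View pics/w2.png

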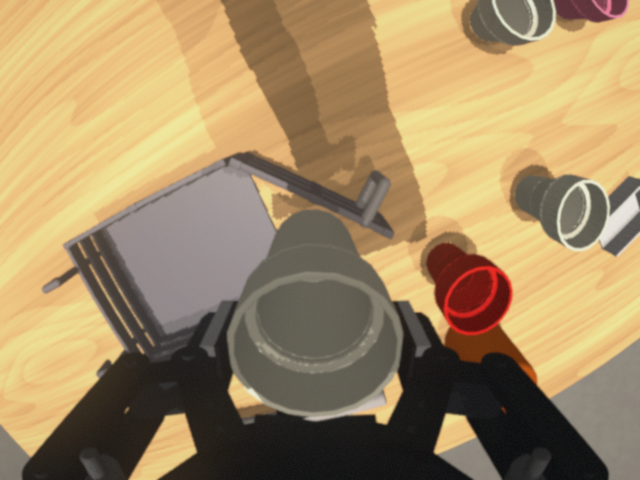

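The wrist view shows the basket's near wall top running from the hinge corner (~232,155) to the back corner (~68,243). The handle bar is near (378,175).

```bash
python3 - <<'E'
from h import *
s=ctrl.sense()
p=wcast([[230,156],[67,243],[378,175],[390,234]],.075,s['tool_pos'],s['ee_rot']);print(p)
h,b=p[0,:2],p[1,:2];d=b-h;print(np.linalg.norm(d),np.arctan2(d[1],d[0]))
u=d/np.linalg.norm(d);v=np.array([-u[1],u[0]]);print('centre',(h+b)/2+v*.0755)
E
```

```text
[[ 0.448  -0.1012  0.075 ]
 [ 0.4322 -0.286   0.075 ]
 [ 0.5151 -0.0061  0.075 ]
 [ 0.5633 -0.0177  0.075 ]]
0.18540334253001628 -1.6560358568752502
centre [ 0.5153 -0.2   ]
```

send_rows:
  series:
    - [[-0.06, -0.18, 0], [0, 0, 0]]
    - [[-0.14, -0.36, 0], [0, 0, 0]]
    - [[-0.22, -0.55, 0], [0, 0, 0]]
    - [[-0.3, -0.72, 0], [0, 0, 0]]
    - [[-0.35, -0.82, 0], [0, 0, 0]]
    - [[-0.35, -0.82, 0], [0, 0, 0]]
    - [[-0.35, -0.82, 0], [0, 0, 0]]

```text
t: 5.6
tool_pos: [0.5188, -0.2007, 0.2188]
ee_rot: [0.237, 0.972, 0.0, -0.0]
wrist_force: [0.3, 0.0, -2.5]
grip_width: 0.0633
grasp_force: 67.8
```

send_rows:
  series:
    - [[0, 0, 0.1], [0, 0, 0]]
    - [[0, 0, 0.25], [0, 0, 0]]
    - [[0, 0, 0.4], [0, 0, 0]]
    - [[0, 0, 0.55], [0, 0, 0]]
    - [[0, 0, 0.67], [0, 0, 0]]
    - [[0, 0, 0.74], [0, 0, 0]]
    - [[0, 0, 0.77], [0, 0, 0]]
    - [[0, 0, 0.78], [0, 0, 0]]

```text
t: 6.27
tool_pos: [0.5189, -0.1998, 0.1019]
ee_rot: [0.236, 0.972, 0.0, -0.0]
wrist_force: [0.4, -0.7, -2.3]
grip_width: 0.0634
grasp_force: 67.8
```

send_rows:
  series:
    - [[0, 0, 0.01], [0, 0, 0]]
    - [[0, 0, 0.02], [0, 0, 0]]
    - [[0, 0, 0.02], [0, 0, 0]]
    - [[0, 0, 0.02], [0, 0, 0]]

```text
t: 6.6
tool_pos: [0.5193, -0.2009, 0.1]
ee_rot: [0.236, 0.972, -0.0, 0.001]
wrist_force: [-0.2, -0.3, -2.2]
grip_width: 0.0635
grasp_force: 67.8
```

```bash
python3 - <<'E'
from h import *
plan((.517,-.204,.0943))
E
```

```text
t 6.6 tcp [ 0.5193 -0.2009  0.1   ] w 0.06346533345105349 gf 67.8001630003564 F [-0.2303 -0.3302 -2.2462] q [-0.3692  0.3655 -0.1797  1.0245 -0.0001  0.1081]
toolx yaw 2.664359408682386
(0.517, -0.204, 0.0943) units [ 0.0043 -0.0251  0.0379]
```

send_rows:
  series:
    - [[0, 0, 0.015], [0, 0, 0]]
    - [[0, 0, 0.03], [0, 0, 0]]
    - [[0, 0, 0.04], [0, 0, 0]]
    - [[0, 0, 0.045], [0, 0, 0]]
    - [[0, 0, 0.045], [0, 0, 0]]

```text
t: 7.02
tool_pos: [0.5195, -0.2012, 0.0943]
ee_rot: [0.236, 0.972, -0.0, 0.001]
wrist_force: [-3.7, 0.5, 14.6]
grip_width: 0.0636
grasp_force: 69.8
```

send_rows:
  series:
    - [[0, 0, -0.004], [0, 0, 0]]
    - [[0, 0, -0.004], [0, 0, 0]]
    - [[0, 0, -0.004], [0, 0, 0]]
    - [[0, 0, -0.004], [0, 0, 0]]
    - [[0, 0, -0.004], [0, 0, 0]]
    - [[0, 0, -0.004], [0, 0, 0]]
  fingers: 1

```text
t: 7.52
tool_pos: [0.5189, -0.2008, 0.093]
ee_rot: [0.236, 0.972, -0.0, -0.0]
wrist_force: [-0.6, 0.6, -0.2]
grip_width: 0.0855
grasp_force: 0.0
```

send_rows:
  series:
    - [[0, 0, -0.05], [0, 0, 0]]
    - [[0, 0, -0.15], [0, 0, 0]]
    - [[0, 0, -0.3], [0, 0, 0]]
    - [[0, 0, -0.5], [0, 0, 0]]
    - [[0, 0, -0.7], [0, 0, 0]]
    - [[0, 0, -0.9], [0, 0, 0]]
    - [[0, 0, -1], [0, 0, 0]]
    - [[0, 0, -1], [0, 0, 0]]

```text
t: 8.18
tool_pos: [0.5205, -0.2013, 0.2477]
ee_rot: [0.236, 0.972, -0.0, 0.003]
wrist_force: [-0.3, -0.0, -0.1]
grip_width: 0.0855
grasp_force: 0.0
```

```bash
python3 - <<'E'
from h import *
plan((.622,.148,.24))
# where is tall now? wrist rim near TCP projection
s=ctrl.sense();im=ctrl.grab_frame('wrist')
c=ctrl.camera_params('wrist');T=c['T_tool_cam'];M=R.from_quat(s['ee_rot']).as_matrix()
def wproj(P):
    v=T[:3,:3].T@(M.T@(np.array(P)-s['tool_pos'])-T[:3,3]);v/=np.linalg.norm(v);th=np.arccos(v[2]);r=np.hypot(*v[:2])
    return np.array([c['cx'],c['cy']])+v[:2]/r*th*c['fx']
sd=wproj((.519,-.201,.125));print(sd);print(wrim(im,tuple(sd),.125,s['tool_pos'],s['ee_rot'],70))
sn=ctrl.grab_frame('scene');cv2.imwrite('pics/sc2.png',sn)
cv2.imwrite('pics/w3.png',np.hstack([cv2.resize(im,(400,300)),cv2.resize(sn[100:300,80:347],(400,300))]))
E
```

```text
t 8.18 tcp [ 0.5205 -0.2013  0.2477] w 0.08547538137936873 gf 0.0 F [-0.2696 -0.0329 -0.1096] q [-0.3691  0.2859  0.094   1.3724 -0.0001  0.108 ]
toolx yaw 2.6644971283135384
(0.622, 0.148, 0.24) units [0.4684 2.3797 0.0494]
[313.0144 229.82  ]
(array([ 0.5134, -0.2138]), np.int64(5756), np.float64(0.13968033356497567))
```

View pics/w3.png

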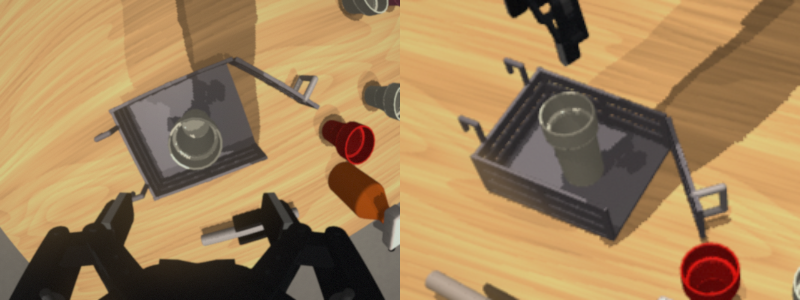

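The tall pot stands upright in the basket: rim at wrist (313,232), centre about (.519,-.201). Now the middle pot.

send_rows:
  series:
    - [[0.05, 0.25, 0], [0, 0, 0]]
    - [[0.1, 0.5, 0], [0, 0, 0]]
    - [[0.15, 0.75, 0], [0, 0, 0]]
    - [[0.2, 1, 0], [0, 0, 0]]

```text
t: 8.62
tool_pos: [0.5606, -0.0524, 0.2418]
ee_rot: [0.237, 0.972, -0.0, -0.001]
wrist_force: [1.0, -0.3, 0.4]
grip_width: 0.0854
grasp_force: 0.0
```

send_rows:
  series:
    - [[0.05, 0.25, 0], [0, 0, 0]]
    - [[0.1, 0.5, 0], [0, 0, 0]]
    - [[0.15, 0.75, 0], [0, 0, 0]]
    - [[0.18, 0.9, 0], [0, 0, 0]]
    - [[0.18, 0.9, 0], [0, 0, 0]]
    - [[0.18, 0.9, 0], [0, 0, 0]]

```text
t: 9.12
tool_pos: [0.5986, 0.0797, 0.2415]
ee_rot: [0.235, 0.972, -0.001, -0.001]
wrist_force: [0.2, -0.4, 0.3]
grip_width: 0.0853
grasp_force: 0.0
```

```bash
python3 - <<'E'
from h import *
s=ctrl.sense();im=ctrl.grab_frame('wrist');cv2.imwrite('pics/w4.png',im)
c=ctrl.camera_params('wrist');T=c['T_tool_cam'];M=R.from_quat(s['ee_rot']).as_matrix()
v=T[:3,:3].T@(M.T@(np.array((.6225,.148,.1))-s['tool_pos'])-T[:3,3]);v/=np.linalg.norm(v);th=np.arccos(v[2])
sd=np.array([c['cx'],c['cy']])+v[:2]/np.hypot(*v[:2])*th*c['fx'];print(sd,wrim(im,tuple(sd),.1,s['tool_pos'],s['ee_rot'],45))
plan((.6225,.148,.072))
E
```

```text
[403.5161 214.5179] (array([0.6233, 0.1487]), np.int64(1906), np.float64(0.3546694648478489))
t 9.17 tcp [0.5985 0.0786 0.2418] w 0.08509385234758887 gf 0.0 F [-0.2534 -0.4843  0.8472] q [ 0.1308  0.3753  0.2108  1.4088 -0.0004  0.6068]
toolx yaw 2.6655212597980533
(0.6225, 0.148, 0.072) units [0.0678 0.4867 1.1314]
```

send_rows:
  series:
    - [[0.03, 0.25, 0], [0, 0, 0]]
    - [[0.065, 0.49, 0], [0, 0, 0]]
    - [[0.065, 0.49, 0], [0, 0, 0]]
    - [[0.065, 0.49, 0.2], [0, 0, 0]]
    - [[0.065, 0.49, 0.4], [0, 0, 0]]
    - [[0.065, 0.49, 0.6], [0, 0, 0]]

```text
t: 9.67
tool_pos: [0.6241, 0.1468, 0.1521]
ee_rot: [0.237, 0.972, -0.0, 0.0]
wrist_force: [0.4, 0.3, -0.3]
grip_width: 0.0854
grasp_force: 0.0
```

send_rows:
  series:
    - [[0, 0, 0.15], [0, 0, 0]]
    - [[0, 0, 0.3], [0, 0, 0]]
    - [[0, 0, 0.45], [0, 0, 0]]
    - [[0, 0, 0.53], [0, 0, 0]]
    - [[0, 0, 0.53], [0, 0, 0]]
    - [[0, 0, 0.53], [0, 0, 0]]

```text
t: 10.17
tool_pos: [0.6237, 0.1468, 0.0732]
ee_rot: [0.237, 0.971, -0.001, -0.001]
wrist_force: [-0.6, 0.4, 0.8]
grip_width: 0.0851
grasp_force: 0.0
```

send_rows:
  series:
    - [[0, 0, 0], [0, 0, 0]]
    - [[0, 0, 0], [0, 0, 0]]
    - [[0, 0, 0], [0, 0, 0]]
    - [[0, 0, 0], [0, 0, 0]]
    - [[0, 0, 0], [0, 0, 0]]
    - [[0, 0, 0], [0, 0, 0]]
    - [[0, 0, 0], [0, 0, 0]]
  fingers: 0.4

```text
t: 10.75
tool_pos: [0.6251, 0.148, 0.0755]
ee_rot: [0.236, 0.972, 0.0, 0.001]
wrist_force: [-1.2, -2.6, 6.8]
grip_width: 0.063
grasp_force: 65.9
```

```bash
python3 - <<'E'
from h import *
plan((.6233,.1485,.072),(.519,-.201,.24))
E
```

```text
t 10.75 tcp [0.6251 0.148  0.0755] w 0.06295141345870908 gf 65.94474512570741 F [-1.2012 -2.6145  6.8208] q [ 0.2329  0.5175  0.0081  1.0589 -0.001   0.7103]
toolx yaw 2.664138650540841
(0.6233, 0.1485, 0.072) units [ 0.0124 -0.0023  0.0236]
(0.519, -0.201, 0.24) units [-0.4435 -2.3903 -1.0974]
```

send_rows:
  series:
    - [[0, 0, -0.05], [0, 0, 0]]
    - [[0, 0, -0.15], [0, 0, 0]]
    - [[0, 0, -0.3], [0, 0, 0]]
    - [[0, 0, -0.5], [0, 0, 0]]
    - [[0, 0, -0.7], [0, 0, 0]]
    - [[0, 0, -0.9], [0, 0, 0]]
    - [[0, 0, -1], [0, 0, 0]]

```text
t: 11.33
tool_pos: [0.6252, 0.1487, 0.2286]
ee_rot: [0.236, 0.972, 0.001, 0.002]
wrist_force: [0.0, 0.9, -1.2]
grip_width: 0.063
grasp_force: 66.3
```

send_rows:
  series:
    - [[-0.02, -0.1, -0.03], [0, 0, 0]]
    - [[-0.05, -0.25, -0.06], [0, 0, 0]]
    - [[-0.08, -0.43, -0.1], [0, 0, 0]]
    - [[-0.11, -0.61, -0.1], [0, 0, 0]]
    - [[-0.15, -0.8, -0.1], [0, 0, 0]]

```text
t: 11.75
tool_pos: [0.5882, 0.0303, 0.239]
ee_rot: [0.236, 0.972, 0.0, 0.0]
wrist_force: [1.0, -0.3, -2.1]
grip_width: 0.0629
grasp_force: 66.3
```

send_rows:
  series:
    - [[-0.04, -0.2, 0], [0, 0, 0]]
    - [[-0.08, -0.4, 0], [0, 0, 0]]
    - [[-0.12, -0.6, 0], [0, 0, 0]]
    - [[-0.15, -0.8, 0], [0, 0, 0]]

```text
t: 12.08
tool_pos: [0.5529, -0.0872, 0.2387]
ee_rot: [0.236, 0.972, -0.0, -0.0]
wrist_force: [0.4, -0.2, -1.4]
grip_width: 0.0628
grasp_force: 66.3
```

send_rows:
  series:
    - [[-0.04, -0.2, 0], [0, 0, 0]]
    - [[-0.08, -0.4, 0], [0, 0, 0]]
    - [[-0.11, -0.55, 0], [0, 0, 0]]
    - [[-0.13, -0.7, 0], [0, 0, 0]]
    - [[-0.14, -0.77, 0], [0, 0, 0]]
    - [[-0.14, -0.77, 0], [0, 0, 0]]
    - [[-0.14, -0.77, 0], [0, 0, 0]]

```text
t: 12.67
tool_pos: [0.5192, -0.198, 0.2387]
ee_rot: [0.237, 0.972, 0.0, -0.0]
wrist_force: [-0.7, 0.6, -2.1]
grip_width: 0.0628
grasp_force: 66.3
```

```bash
python3 - <<'E'
from h import *
plan((.520,-.2018,.1605))
a=ctrl.grab_frame('scene')[60:260,100:367];b=ctrl.grab_frame('side')[180:440,230:490]
cv2.imwrite('pics/n1.png',np.hstack([cv2.resize(a,(400,300)),cv2.resize(b,(300,300))]))
E
```

```text
t 12.67 tcp [ 0.5192 -0.198   0.2387] w 0.06284307727015345 gf 66.33109348778817 F [-0.6529  0.6351 -2.0969] q [-0.3644  0.2893  0.076   1.3578  0.0003  0.114 ]
toolx yaw 2.663129941944513
(0.52, -0.2018, 0.1605) units [-0.0164 -0.0203  0.5212]
```

View pics/n1.png

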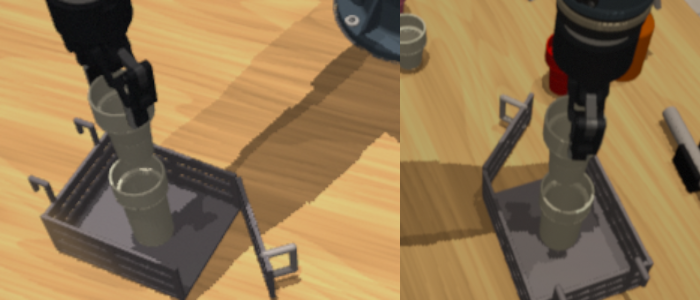

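The middle pot hangs directly over the tall pot's mouth. Lowering it.

send_rows:
  series:
    - [[-0.015, -0.02, 0.05], [0, 0, 0]]
    - [[-0.015, -0.02, 0.15], [0, 0, 0]]
    - [[-0.015, -0.02, 0.23], [0, 0, 0]]
    - [[-0.015, -0.02, 0.3], [0, 0, 0]]
    - [[-0.015, -0.02, 0.37], [0, 0, 0]]
    - [[-0.015, -0.02, 0.44], [0, 0, 0]]
    - [[-0.015, -0.02, 0.5], [0, 0, 0]]
    - [[-0.015, -0.02, 0.5], [0, 0, 0]]

```text
t: 13.43
tool_pos: [0.5197, -0.2006, 0.1615]
ee_rot: [0.236, 0.972, 0.0, -0.001]
wrist_force: [0.5, -0.7, -2.5]
grip_width: 0.0634
grasp_force: 66.2
```

send_rows:
  series:
    - [[0, 0, 0.03], [0, 0, 0]]
    - [[0, 0, 0.06], [0, 0, 0]]
    - [[0, 0, 0.09], [0, 0, 0]]
    - [[0, 0, 0.12], [0, 0, 0]]
    - [[0, 0, 0.15], [0, 0, 0]]
    - [[0, 0, 0.17], [0, 0, 0]]
    - [[0, 0, 0.17], [0, 0, 0]]

```text
t: 14.02
tool_pos: [0.52, -0.2014, 0.1375]
ee_rot: [0.236, 0.972, -0.0, -0.0]
wrist_force: [-0.1, -0.7, -2.7]
grip_width: 0.063
grasp_force: 66.3
```

No contact yet, as expected. Remaining distance is about 5 mm.

send_rows:
  series:
    - [[0, 0, 0.01], [0, 0, 0]]
    - [[0, 0, 0.02], [0, 0, 0]]
    - [[0, 0, 0.027], [0, 0, 0]]
    - [[0, 0, 0.033], [0, 0, 0]]
    - [[0, 0, 0.033], [0, 0, 0]]

```text
t: 14.43
tool_pos: [0.5202, -0.2015, 0.1331]
ee_rot: [0.236, 0.972, -0.0, -0.0]
wrist_force: [0.2, -0.3, -2.9]
grip_width: 0.0629
grasp_force: 66.3
```

send_rows:
  series:
    - [[0, 0, 0.005], [0, 0, 0]]
    - [[0, 0, 0.01], [0, 0, 0]]
    - [[0, 0, 0.015], [0, 0, 0]]
    - [[0, 0, 0.015], [0, 0, 0]]

```text
t: 14.77
tool_pos: [0.5215, -0.2017, 0.1325]
ee_rot: [0.236, 0.972, 0.0, 0.002]
wrist_force: [-0.0, -0.6, 9.3]
grip_width: 0.0631
grasp_force: 67.5
```

send_rows:
  series:
    - [[0, 0, -0.005], [0, 0, 0]]
    - [[0, 0, -0.005], [0, 0, 0]]
    - [[0, 0, -0.005], [0, 0, 0]]
    - [[0, 0, -0.005], [0, 0, 0]]
    - [[0, 0, -0.005], [0, 0, 0]]
    - [[0, 0, -0.005], [0, 0, 0]]
  fingers: 1

```text
t: 15.27
tool_pos: [0.5201, -0.2014, 0.1315]
ee_rot: [0.236, 0.972, -0.0, -0.0]
wrist_force: [-0.8, 0.9, 0.1]
grip_width: 0.0854
grasp_force: 0.0
```

send_rows:
  series:
    - [[0, 0, -0.05], [0, 0, 0]]
    - [[0, 0, -0.15], [0, 0, 0]]
    - [[0, 0, -0.3], [0, 0, 0]]
    - [[0, 0, -0.5], [0, 0, 0]]
    - [[0, 0, -0.7], [0, 0, 0]]
    - [[0, 0, -0.8], [0, 0, 0]]
    - [[0, 0, -0.8], [0, 0, 0]]

```text
t: 15.85
tool_pos: [0.5217, -0.202, 0.2561]
ee_rot: [0.236, 0.972, -0.0, 0.003]
wrist_force: [-0.9, 0.7, -0.2]
grip_width: 0.0856
grasp_force: 0.0
```

```bash
python3 - <<'E'
from h import *
plan((.436,.177,.24))
a=ctrl.grab_frame('scene')[60:260,100:367];b=ctrl.grab_frame('side')[180:440,230:490]
cv2.imwrite('pics/n2.png',np.hstack([cv2.resize(a,(400,300)),cv2.resize(b,(300,300))]))
E
```

```text
t 15.85 tcp [ 0.5217 -0.202   0.2561] w 0.08557928315936533 gf 0.0 F [-0.8814  0.7331 -0.2285] q [-0.3694  0.2868  0.1168  1.3945 -0.0001  0.1078]
toolx yaw 2.6644352996157914
(0.436, 0.177, 0.24) units [1.6689 1.9821 0.0982]
```

View pics/n2.png

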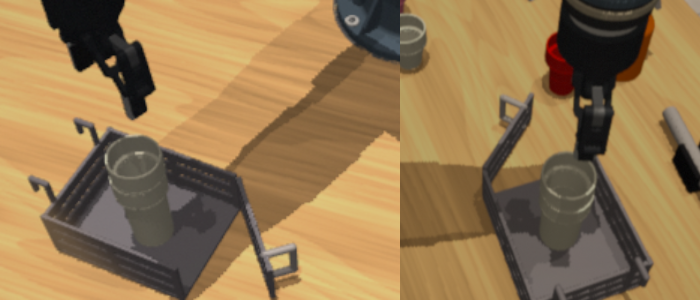

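The middle pot is nested, with only its collar showing above the tall pot's rim, and the stack stands straight. Now the short pot.

send_rows:
  series:
    - [[0.16, 0.2, 0.02], [0, 0, 0]]
    - [[0.32, 0.4, 0.04], [0, 0, 0]]
    - [[0.48, 0.6, 0.06], [0, 0, 0]]
    - [[0.64, 0.8, 0.08], [0, 0, 0]]
    - [[0.8, 1, 0.1], [0, 0, 0]]

```text
t: 16.37
tool_pos: [0.4811, -0.0117, 0.2353]
ee_rot: [0.237, 0.972, -0.0, -0.001]
wrist_force: [1.1, 0.7, -0.5]
grip_width: 0.0853
grasp_force: 0.0
```

send_rows:
  series:
    - [[0.16, 0.15, 0], [0, 0, 0]]
    - [[0.32, 0.3, 0], [0, 0, 0]]
    - [[0.48, 0.45, 0], [0, 0, 0]]
    - [[0.6, 0.6, 0], [0, 0, 0]]
    - [[0.6, 0.6, 0], [0, 0, 0]]
    - [[0.6, 0.6, 0], [0, 0, 0]]

```text
t: 16.87
tool_pos: [0.443, 0.1092, 0.2358]
ee_rot: [0.235, 0.972, -0.001, -0.001]
wrist_force: [0.8, -0.6, 0.0]
grip_width: 0.0856
grasp_force: 0.0
```

```bash
python3 - <<'E'
from h import *
s=ctrl.sense();im=ctrl.grab_frame('wrist');cv2.imwrite('pics/w5.png',im)
c=ctrl.camera_params('wrist');T=c['T_tool_cam'];M=R.from_quat(s['ee_rot']).as_matrix()
v=T[:3,:3].T@(M.T@(np.array((.436,.177,.08))-s['tool_pos'])-T[:3,3]);v/=np.linalg.norm(v);th=np.arccos(v[2])
sd=np.array([c['cx'],c['cy']])+v[:2]/np.hypot(*v[:2])*th*c['fx'];print(sd,wrim(im,tuple(sd),.08,s['tool_pos'],s['ee_rot'],45))
plan((.436,.177,.052))
E
```

```text
[383.9579 177.8001] (array([0.4355, 0.1755]), np.int64(2047), np.float64(0.3102100635075721))
t 16.92 tcp [0.4433 0.1084 0.2358] w 0.08539791876033231 gf 0.0 F [-0.1192 -0.4874 -0.0977] q [ 0.24    0.1203 -0.1506  1.3017 -0.0004  0.7154]
toolx yaw 2.6662117135451244
(0.436, 0.177, 0.052) units [0.2513 0.3862 1.2253]
```

send_rows:
  series:
    - [[0.13, 0.19, 0], [0, 0, 0]]
    - [[0.25, 0.38, 0], [0, 0, 0]]
    - [[0.25, 0.38, 0], [0, 0, 0]]
    - [[0.25, 0.38, 0.2], [0, 0, 0]]
    - [[0.25, 0.38, 0.4], [0, 0, 0]]
    - [[0.25, 0.38, 0.6], [0, 0, 0]]

```text
t: 17.42
tool_pos: [0.4372, 0.175, 0.1454]
ee_rot: [0.237, 0.972, -0.0, 0.0]
wrist_force: [-0.0, 0.2, 0.1]
grip_width: 0.0853
grasp_force: 0.0
```

send_rows:
  series:
    - [[0, 0, 0.15], [0, 0, 0]]
    - [[0, 0, 0.3], [0, 0, 0]]
    - [[0, 0, 0.45], [0, 0, 0]]
    - [[0, 0, 0.58], [0, 0, 0]]
    - [[0, 0, 0.62], [0, 0, 0]]
    - [[0, 0, 0.62], [0, 0, 0]]
    - [[0, 0, 0.62], [0, 0, 0]]

```text
t: 18.0
tool_pos: [0.4371, 0.1753, 0.0539]
ee_rot: [0.237, 0.972, -0.0, -0.0]
wrist_force: [0.6, -0.3, 0.4]
grip_width: 0.0856
grasp_force: 0.0
```

```bash
python3 - <<'E'
from h import *
plan((.436,.1762,.052))
E
```

```text
t 18.0 tcp [0.4371 0.1753 0.0539] w 0.08563359054995336 gf 0.0 F [ 0.5823 -0.3041  0.4202] q [ 0.3816  0.2817 -0.4476  0.842  -0.0002  0.8598]
toolx yaw 2.66340930940941
(0.436, 0.1762, 0.052) units [0.0091 0.0017 0.013 ]
```

send_rows:
  series:
    - [[0, 0, 0.013], [0, 0, 0]]
    - [[0, 0, 0.013], [0, 0, 0]]
    - [[0, 0, 0.013], [0, 0, 0]]
    - [[0, 0, 0.013], [0, 0, 0]]
    - [[0, 0, 0.013], [0, 0, 0]]
    - [[0, 0, 0.013], [0, 0, 0]]
    - [[0, 0, 0.013], [0, 0, 0]]
  fingers: 0.4

```text
t: 18.58
tool_pos: [0.4377, 0.176, 0.0533]
ee_rot: [0.236, 0.972, 0.0, 0.001]
wrist_force: [-1.0, -2.3, 7.8]
grip_width: 0.0649
grasp_force: 63.9
```

send_rows:
  series:
    - [[0, 0, -0.05], [0, 0, 0]]
    - [[0, 0, -0.15], [0, 0, 0]]
    - [[0, 0, -0.3], [0, 0, 0]]
    - [[0, 0, -0.5], [0, 0, 0]]
    - [[0, 0, -0.7], [0, 0, 0]]
    - [[0, 0, -0.9], [0, 0, 0]]
    - [[0, 0, -1], [0, 0, 0]]

```text
t: 19.17
tool_pos: [0.4378, 0.1765, 0.2062]
ee_rot: [0.236, 0.972, 0.001, 0.002]
wrist_force: [0.8, 0.6, -1.5]
grip_width: 0.0649
grasp_force: 66.6
```

send_rows:
  series:
    - [[0, 0, -0.15], [0, 0, 0]]
    - [[0, 0, -0.3], [0, 0, 0]]
    - [[0, 0, -0.38], [0, 0, 0]]
    - [[0, 0, -0.4], [0, 0, 0]]
    - [[0, 0, -0.4], [0, 0, 0]]

```text
t: 19.58
tool_pos: [0.4372, 0.1762, 0.263]
ee_rot: [0.236, 0.972, 0.001, 0.001]
wrist_force: [0.3, -0.0, -1.6]
grip_width: 0.0647
grasp_force: 66.6
```

```bash
python3 - <<'E'
from h import *
plan((.5205,-.202,.262))
E
```

```text
t 19.58 tcp [0.4372 0.1762 0.263 ] w 0.06471990007786718 gf 66.57326097541954 F [ 0.3403 -0.0229 -1.6186] q [ 0.3832  0.1348 -0.0639  1.3697 -0.0001  0.8602]
toolx yaw 2.664573310964769
(0.5205, -0.202, 0.262) units [-1.6512 -1.9849  0.0061]
```

send_rows:
  series:
    - [[-0.08, -0.1, 0], [0, 0, 0]]
    - [[-0.2, -0.25, 0], [0, 0, 0]]
    - [[-0.35, -0.42, 0], [0, 0, 0]]
    - [[-0.5, -0.6, 0], [0, 0, 0]]
    - [[-0.65, -0.78, 0], [0, 0, 0]]
    - [[-0.8, -0.96, 0], [0, 0, 0]]

```text
t: 20.08
tool_pos: [0.4767, -0.0085, 0.2608]
ee_rot: [0.236, 0.972, -0.0, -0.001]
wrist_force: [0.4, -0.1, -1.1]
grip_width: 0.0648
grasp_force: 66.6
```

send_rows:
  series:
    - [[-0.16, -0.18, 0], [0, 0, 0]]
    - [[-0.32, -0.38, 0], [0, 0, 0]]
    - [[-0.48, -0.58, 0], [0, 0, 0]]
    - [[-0.64, -0.78, 0], [0, 0, 0]]
    - [[-0.77, -0.93, 0], [0, 0, 0]]
    - [[-0.82, -0.99, 0], [0, 0, 0]]
    - [[-0.82, -0.99, 0], [0, 0, 0]]
    - [[-0.82, -0.99, 0], [0, 0, 0]]

```text
t: 20.75
tool_pos: [0.5178, -0.1953, 0.2607]
ee_rot: [0.237, 0.972, 0.0, -0.001]
wrist_force: [0.7, -0.2, -1.0]
grip_width: 0.0645
grasp_force: 66.6
```

```bash
python3 - <<'E'
from h import *
plan((.5205,-.202,.1623))
E
```

```text
t 20.75 tcp [ 0.5178 -0.1953  0.2607] w 0.06449432012476564 gf 66.61188366066199 F [ 0.7441 -0.2143 -0.9957] q [-0.3609  0.282   0.1215  1.4126  0.0003  0.1175]
toolx yaw 2.6632046641758693
(0.5205, -0.202, 0.1623) units [-0.0382 -0.031   0.6557]
```

send_rows:
  series:
    - [[-0.035, -0.027, 0], [0, 0, 0]]
    - [[-0.035, -0.027, 0.1], [0, 0, 0]]
    - [[-0.035, -0.027, 0.2], [0, 0, 0]]
    - [[-0.035, -0.027, 0.27], [0, 0, 0]]
    - [[-0.035, -0.027, 0.34], [0, 0, 0]]
    - [[-0.035, -0.027, 0.4], [0, 0, 0]]
    - [[-0.035, -0.027, 0.45], [0, 0, 0]]
    - [[-0.035, -0.027, 0.45], [0, 0, 0]]

```text
t: 21.42
tool_pos: [0.5206, -0.2005, 0.193]
ee_rot: [0.236, 0.972, 0.0, -0.001]
wrist_force: [-0.3, -0.1, -1.4]
grip_width: 0.0654
grasp_force: 66.6
```

send_rows:
  series:
    - [[0, 0, 0.03], [0, 0, 0]]
    - [[0, 0, 0.06], [0, 0, 0]]
    - [[0, 0, 0.09], [0, 0, 0]]
    - [[0, 0, 0.12], [0, 0, 0]]
    - [[0, 0, 0.15], [0, 0, 0]]
    - [[0, 0, 0.17], [0, 0, 0]]
    - [[0, 0, 0.17], [0, 0, 0]]

```text
t: 22.0
tool_pos: [0.5208, -0.2013, 0.168]
ee_rot: [0.236, 0.972, 0.0, -0.001]
wrist_force: [-0.7, -0.6, -1.3]
grip_width: 0.0651
grasp_force: 66.6
```

send_rows:
  series:
    - [[0, 0, 0.01], [0, 0, 0]]
    - [[0, 0, 0.02], [0, 0, 0]]
    - [[0, 0, 0.027], [0, 0, 0]]
    - [[0, 0, 0.034], [0, 0, 0]]
    - [[0, 0, 0.034], [0, 0, 0]]

```text
t: 22.42
tool_pos: [0.5211, -0.2014, 0.1636]
ee_rot: [0.236, 0.972, -0.0, -0.0]
wrist_force: [-1.1, 0.3, -1.1]
grip_width: 0.0652
grasp_force: 66.6
```

send_rows:
  series:
    - [[0, 0, 0.006], [0, 0, 0]]
    - [[0, 0, 0.012], [0, 0, 0]]
    - [[0, 0, 0.018], [0, 0, 0]]
    - [[0, 0, 0.018], [0, 0, 0]]
    - [[0, 0, 0.018], [0, 0, 0]]

```text
t: 22.83
tool_pos: [0.5221, -0.2014, 0.1626]
ee_rot: [0.236, 0.972, 0.0, 0.002]
wrist_force: [-1.0, 2.1, 10.2]
grip_width: 0.0651
grasp_force: 67.6
```

send_rows:
  series:
    - [[0, 0, -0.005], [0, 0, 0]]
    - [[0, 0, -0.005], [0, 0, 0]]
    - [[0, 0, -0.005], [0, 0, 0]]
    - [[0, 0, -0.005], [0, 0, 0]]
    - [[0, 0, -0.005], [0, 0, 0]]
    - [[0, 0, -0.005], [0, 0, 0]]
  fingers: 1

```text
t: 23.33
tool_pos: [0.5211, -0.2014, 0.1616]
ee_rot: [0.236, 0.972, -0.0, -0.0]
wrist_force: [-0.3, -0.1, 0.4]
grip_width: 0.0852
grasp_force: 0.0
```

send_rows:
  series:
    - [[0, 0, -0.05], [0, 0, 0]]
    - [[0, 0, -0.15], [0, 0, 0]]
    - [[0, 0, -0.3], [0, 0, 0]]
    - [[0, 0, -0.5], [0, 0, 0]]
    - [[0, 0, -0.6], [0, 0, 0]]
    - [[0, 0, -0.6], [0, 0, 0]]

```text
t: 23.83
tool_pos: [0.5226, -0.202, 0.256]
ee_rot: [0.236, 0.972, -0.0, 0.003]
wrist_force: [0.6, -0.5, -0.2]
grip_width: 0.0854
grasp_force: 0.0
```

```bash
python3 - <<'E'
from h import *
plan()
a=ctrl.grab_frame('scene')[60:260,100:367];b=ctrl.grab_frame('side')[180:440,230:490]
cv2.imwrite('pics/n3.png',np.hstack([cv2.resize(a,(400,300)),cv2.resize(b,(300,300))]))
E
```

```text
t 23.83 tcp [ 0.5226 -0.202   0.256 ] w 0.08542966726218768 gf 0.0 F [ 0.5604 -0.4877 -0.183 ] q [-0.3687  0.2885  0.1187  1.395  -0.0001  0.1084]
toolx yaw 2.6644545922413436
```

View pics/n3.png

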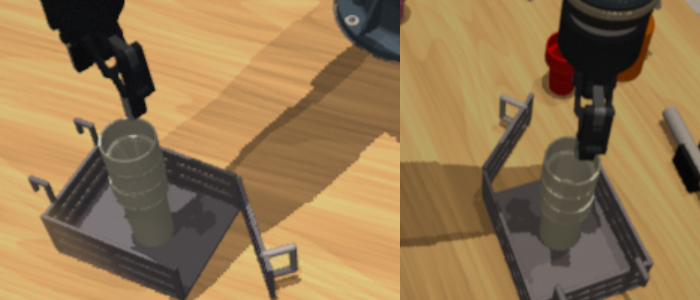

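The three pots are stacked straight with just the collars showing (scene crop ~(135,150)), and the door is still open with its handle near (280,262). Next I close the fingers and come down outside the handle.

send_rows:
  series:
    - [[0.1, 0.15, 0], [0, 0, 0]]
    - [[0.22, 0.33, 0], [0, 0, 0]]
    - [[0.34, 0.5, 0], [0, 0, 0]]
    - [[0.44, 0.65, 0], [0, 0, 0]]
  fingers: 0

```text
t: 24.27
tool_pos: [0.5061, -0.083, 0.2505]
ee_rot: [0.237, 0.972, -0.0, -0.001]
wrist_force: [0.8, -0.8, -0.3]
grip_width: 0.0386
grasp_force: 0.0
```

send_rows:
  series:
    - [[0.12, 0.17, 0], [0, 0, 0]]
    - [[0.24, 0.34, 0], [0, 0, 0]]
    - [[0.36, 0.52, 0], [0, 0, 0]]
    - [[0.44, 0.65, 0], [0, 0, 0]]
    - [[0.44, 0.65, 0], [0, 0, 0]]
    - [[0.44, 0.65, 0.2], [0, 0, 0]]
    - [[0.44, 0.65, 0.4], [0, 0, 0]]
    - [[0.44, 0.65, 0.6], [0, 0, 0]]

```text
t: 24.93
tool_pos: [0.493, 0.0323, 0.1601]
ee_rot: [0.236, 0.972, -0.0, -0.0]
wrist_force: [-0.0, -0.5, -1.0]
grip_width: -0.0003
grasp_force: 0.0
```

```bash
python3 - <<'E'
from h import *
plan((.4945,.0315,.042))
# door estimate: free edge/handle from scene: grey mask cast, just the numbers
s=ctrl.sense();im=ctrl.grab_frame('scene');cv2.imwrite('pics/d1.png',im)
im0=cv2.imread('pics/scene0.png')
d=cv2.absdiff(im,im0).max(2)[215:265,262:305];print('door region change frac',(d>40).mean())
E
```

```text
t 24.93 tcp [0.493  0.0323 0.1601] w -0.00034464359358380174 gf 0.0 F [-0.0143 -0.4921 -0.9747] q [ 0.0656  0.2214 -0.2232  1.1263 -0.0002  0.5423]
toolx yaw 2.664964899808854
(0.4945, 0.0315, 0.042) units [-0.0115 -0.0001  0.787 ]
door region change frac 0.004186046511627907
```

Going down slowly, in case I meet the handle.

send_rows:
  series:
    - [[0, 0, 0.15], [0, 0, 0]]
    - [[0, 0, 0.3], [0, 0, 0]]
    - [[0, 0, 0.45], [0, 0, 0]]
    - [[0, 0, 0.57], [0, 0, 0]]
    - [[0, 0, 0.68], [0, 0, 0]]
    - [[0, 0, 0.76], [0, 0, 0]]
    - [[0, 0, 0.78], [0, 0, 0]]
    - [[0, 0, 0.78], [0, 0, 0]]

```text
t: 25.65
tool_pos: [0.4927, 0.032, 0.0441]
ee_rot: [0.236, 0.972, -0.0, -0.001]
wrist_force: [0.4, -0.0, 0.3]
grip_width: -0.0002
grasp_force: 0.0
```

```bash
python3 - <<'E'
from h import *
H=np.array([.451,-.106])
P=[]
for ph in np.linspace(.676,-.085,7):
    d=np.array([np.cos(ph),np.sin(ph)]);n=np.array([-d[1],d[0]]);P.append((*(H+.12*d+.056*n).round(4),.042))
plan(*P)
E
```

```text
t 25.65 tcp [0.4927 0.032  0.0441] w -0.0001726388651981474 gf 0.0 F [ 0.3818 -0.0297  0.2789] q [ 0.0651  0.3278 -0.4078  0.8376 -0.0002  0.5425]
toolx yaw 2.664140396372407
(np.float64(0.5096), np.float64(0.0128), 0.042) units [-0.1591 -0.0621  0.0138]
(np.float64(0.5241), np.float64(0.0044), 0.042) units [-0.2707 -0.0674  0.0136]
(np.float64(0.5375), np.float64(-0.0057), 0.042) units [-0.381  -0.0862  0.0134]
(np.float64(0.5495), np.float64(-0.0175), 0.042) units [-0.4882 -0.1193  0.0133]
(np.float64(0.5599), np.float64(-0.0307), 0.042) units [-0.5902 -0.1656  0.0131]
(np.float64(0.5686), np.float64(-0.045), 0.042) units [-0.6855 -0.2236  0.013 ]
(np.float64(0.5753), np.float64(-0.0604), 0.042) units [-0.7724 -0.2943  0.013 ]
```

send_rows:
  series:
    - [[-0.08, -0.03, 0], [0, 0, 0]]
    - [[-0.16, -0.06, 0], [0, 0, 0]]
    - [[-0.22, -0.065, 0], [0, 0, 0]]
    - [[-0.27, -0.07, 0], [0, 0, 0]]
    - [[-0.33, -0.075, 0], [0, 0, 0]]
    - [[-0.38, -0.085, 0], [0, 0, 0]]
    - [[-0.43, -0.1, 0], [0, 0, 0]]
    - [[-0.49, -0.12, 0], [0, 0, 0]]

```text
t: 26.32
tool_pos: [0.5508, -0.0177, 0.0446]
ee_rot: [0.236, 0.972, -0.0, -0.0]
wrist_force: [-0.2, 0.0, -0.1]
grip_width: -0.0002
grasp_force: 0.2
```

send_rows:
  series:
    - [[-0.05, -0.02, 0], [0, 0, 0]]
    - [[-0.1, -0.045, 0], [0, 0, 0]]
    - [[-0.15, -0.075, 0], [0, 0, 0]]
    - [[-0.2, -0.105, 0], [0, 0, 0]]
    - [[-0.24, -0.14, 0], [0, 0, 0]]
    - [[-0.28, -0.175, 0], [0, 0, 0]]
    - [[-0.28, -0.175, 0], [0, 0, 0]]

```text
t: 26.9
tool_pos: [0.5763, -0.0615, 0.0447]
ee_rot: [0.237, 0.972, -0.0, 0.0]
wrist_force: [0.0, 0.6, 0.4]
grip_width: 0.0002
grasp_force: 0.0
```

```bash
python3 - <<'E'
from h import *
plan((.5753,-.0604,.042),(.576,-.065,.042))
cv2.imwrite('pics/d2.png',ctrl.grab_frame('side'))
E
```

```text
t 26.9 tcp [ 0.5763 -0.0615  0.0447] w 0.00021383243838942506 gf 0.0 F [0.0278 0.6187 0.3716] q [-0.1059  0.4501 -0.2008  0.9194 -0.0005  0.3723]
toolx yaw 2.6632984865989537
(0.5753, -0.0604, 0.042) units [0.0094 0.0031 0.0183]
(0.576, -0.065, 0.042) units [-0.0088 -0.022   0.0183]
```

send_rows:
  series:
    - [[-0.006, -0.012, 0], [0, 0, 0]]
    - [[-0.012, -0.025, 0], [0, 0, 0]]
    - [[-0.016, -0.037, 0], [0, 0, 0]]
    - [[-0.016, -0.037, 0], [0, 0, 0]]

```text
t: 27.28
tool_pos: [0.5755, -0.0642, 0.0449]
ee_rot: [0.236, 0.972, 0.002, -0.0]
wrist_force: [2.1, 8.9, -0.0]
grip_width: -0.0005
grasp_force: 4.3
```

```bash
python3 - <<'E'
from h import *
plan()
im=ctrl.grab_frame('scene');cv2.imwrite('pics/d3.png',im)
b=ctrl.grab_frame('side');cv2.imwrite('pics/d3s.png',b)
# old door area in side view now wood? handle search: dark/grey px at old door (scene) location
for p in((270,215),(276,235),(290,230)): print(p,im[p[1],p[0]],cv2.imread('pics/scene0.png')[p[1],p[0]])
hsv=cv2.cvtColor(b,cv2.COLOR_BGR2HSV);m=(hsv[...,1]<70)
# print coarse mask of the side view round the door side
sub=m[260:345,296:410]
for r in sub[::3]: print(''.join('#' if v else '.' for v in r[::2]))
E
```

```text
t 27.28 tcp [ 0.5755 -0.0642  0.0449] w -0.0005130634708419475 gf 4.287601634860039 F [ 2.0881  8.9087 -0.0275] q [-0.113   0.4494 -0.2017  0.9194  0.0036  0.3627]
toolx yaw 2.665856383175049
(270, 215) [103 164 218] [101  98 106]
(276, 235) [34 33 33] [51 50 53]
(290, 230) [ 63 102 135] [117 187 214]
..............................###########................
..............................###########................
..............................##########.................
..............................#########..................
..............................#########..................
...............................######....................
..............................########...................
..............................#########..................
..............................#########..................
..............................#########..................
..............................#.#####....................
..................................###....................
.................................#####...................
.................................##########
[... 184 characters left out ...]
....
.........................############################....
....................##################################...
...............#######################################...
..........############################################...
....###################################################..
....###################################################..
...#####################################################.
...########################.#############################
...###################......#############################
....#############......##################################
....########......#######################################
...#####.....############################################
```

8.9 N of reaction at the handle, against door friction of about 0.3 N there, means the door is on its stop. Backing off and rising.

send_rows:
  series:
    - [[0.03, 0.07, 0], [0, 0, 0]]
    - [[0.07, 0.15, 0], [0, 0, 0]]
    - [[0.08, 0.19, 0], [0, 0, 0]]
    - [[0.08, 0.19, -0.15], [0, 0, 0]]
    - [[0.08, 0.19, -0.4], [0, 0, 0]]
    - [[0.08, 0.19, -0.65], [0, 0, 0]]
    - [[0.08, 0.19, -0.9], [0, 0, 0]]
    - [[0.08, 0.19, -1], [0, 0, 0]]

```text
t: 28.05
tool_pos: [0.5793, -0.0344, 0.2]
ee_rot: [0.236, 0.972, 0.0, 0.003]
wrist_force: [0.9, -0.5, -0.5]
grip_width: -0.0003
grasp_force: 0.0
```

send_rows:
  series:
    - [[0.2, 0, -0.1], [0, 0, 0]]
    - [[0.4, 0, -0.2], [0, 0, 0]]
    - [[0.5, 0, -0.2], [0, 0, 0]]
    - [[0.5, 0, -0.2], [0, 0, 0]]
    - [[0.5, 0, -0.2], [0, 0, 0]]

```text
t: 28.47
tool_pos: [0.511, 0.0, 0.2252]
ee_rot: [0.236, 0.972, -0.0, 0.001]
wrist_force: [0.5, 0.1, -0.6]
grip_width: -0.0001
grasp_force: 0.0
```

```bash
python3 - <<'E'
from h import *
plan()
b=ctrl.grab_frame('side');a=ctrl.grab_frame('scene')
m=cv2.cvtColor(b,cv2.COLOR_BGR2HSV)[...,1]<70
for r in m[240:420:4,296:450:2]: print(''.join('#' if v else '.' for v in r))
# stack rim (z=.189) in scene vs nested prediction
n3=cv2.imread('pics/d1.png');d=cv2.absdiff(a,n3).max(2);print('stack region change since before door',(d[130:215,160:215]>40).mean())
E
```

```text
t 28.47 tcp [0.511  0.     0.2252] w -8.07551007835148e-05 gf 0.0 F [ 0.4778  0.0838 -0.5634] q [ 0.0003  0.2155 -0.0593  1.2948 -0.0005  0.4759]
toolx yaw 2.6659431902732966
.............................................................................
.............................................................................
.............................................................................
.............................................................................
.............................................................................
.............................................................................
.............................................................................
.............................................................................
.............................................................................
.............................................................................
.............................................................................
...................................................................
[... 1926 characters left out ...]
############################......
..........##############################################################.....
...........##############################################################....
............##############################################################...
.............##############################################################..
.............###############################################################.
..............###############################################################
...............############################################################..
...............############################################################..
stack region change since before door 0.0
```

```bash
python3 -c "
from station import ctrl
print(ctrl.job_done())"
```

```text
the job is handed in; nothing more can be done
None
```

The three pots are nested upright in the middle of the basket, the door is pushed onto its stop and the arm is clear; the job was handed in at about 28.5 s with no verdict returned, and I did not re-measure the spray bottle, scoop or clamp (no contact seen).

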